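Load the stacked sauce pots into the warmer and lower its lift

TASK

Take the stack of three lidded sauce pots apart and hang each pot by its rim in the carrier plate of the warmer whose hole is its size, keeping the pots upright. When all three hang home in the raised lift, push the lift down by the pad of its front lever until the catch holds it down, and let go.

Things in the scene. Friction and masses are not known exactly. Their poses are not given: they have to be found in the camera images.
- pot_small: small round steel sauce pot with fixed flat black lid, upright on top of the stack. Origin: centre of its foot, z up. Body tapers from 20 mm across at the foot to 30 mm at height 40; from 40 to 60 mm rim and lid form one straight cylinder 42 mm across: grip there. Lid top flat, at 60 mm. Hangs by its rim in the 34 mm hole. 0.1 to 0.4 kg.
- pot_medium: medium round steel sauce pot with fixed flat black lid, upright in mid-stack. Origin: centre of its foot, z up. Body tapers from 31 mm across at the foot to 43 mm at height 48; from 48 to 68 mm rim and lid form one straight cylinder 55 mm across: grip there. Lid top flat, at 68 mm. Hangs by its rim in the 47 mm hole. 0.1 to 0.4 kg.
- pot_large: large round steel sauce pot with fixed flat black lid, upright at the foot of the stack, on a tray with 12 mm rim. Origin: centre of its foot, z up. Body tapers from 42 mm across at the foot to 56 mm at height 58; from 58 to 78 mm rim and lid form one straight cylinder 68 mm across: grip there. Lid top flat, at 78 mm. Hangs by its rim in the 60 mm hole. 0.1 to 0.4 kg.
- plate_small: aluminium carrier plate with the smallest hole, 34 mm, for the small pot; 90 x 90 x 4 mm, loose in a bay of the lift (leave it there), its top 130 mm above the table while the lift is up. The three lie 96 mm apart in a row, in any order. Origin: hole centre, underside; y along the row, z up. With the pot home, the pot's origin is 36 mm below this one.
- plate_medium: aluminium carrier plate with the middle-sized hole, 47 mm, for the medium pot; 90 x 90 x 4 mm, loose in a bay of the lift (leave it there), its top 130 mm above the table while the lift is up. The three lie 96 mm apart in a row, in any order. Origin: hole centre, underside; y along the row, z up. With the pot home, the pot's origin is 44 mm below this one.
- plate_large: aluminium carrier plate with the largest hole, 60 mm, for the large pot; 90 x 90 x 4 mm, loose in a bay of the lift (leave it there), its top 130 mm above the table while the lift is up. The three lie 96 mm apart in a row, in any order. Origin: hole centre, underside; y along the row, z up. With the pot home, the pot's origin is 54 mm below this one.
- lift (a joint): travel of the warmer's sprung lift (the frame that bears the plates, in a steel box 120 x 312 mm, 115 mm high, bail handles on its short ends), m: 0 up, as at the start; 0.043 lower stop. Slides straight down against 5 to 20 N. From about 0.039 a sprung hook snaps over the lever's rod and holds it near 0.038 when let go; let go sooner, it rises.
- lever_pad (a point): centre of the upper face of the lever's black pad, 36 x 56 mm, fixed to the lift, at the middle of the warmer's long front, 112 mm above the table when up. x points to the box (its front face 36 mm off), y along the front, z up. Push it straight down with closed fingertips, the whole 43 mm.
There are look-alikes about, which are no part of the job. What is shaped like the pot_small but red or yellow is not meant.

How it is judged:
By the outcome, as a careful person would: the job done as asked, in the order asked, and still so for the second after the job is handed in, with the robot touching nothing.
It also fails if it takes over 99 s, if anything falls off the work surface, if the arm or the gripper's body presses on something with over 40 N, if the wrist force passes 120 N, or if a joint passes its speed limit or range.

ROBOT

A 7-joint arm with a two-finger parallel gripper is mounted at the origin on a cart in front of the work surface, level with it; the furniture and walls round the work are solid. World frame = base frame: x ahead of the robot, y to its left, z up, the work surface at z = 0. Lengths are in m, angles in rad, forces in N, time in s.
With the tool pointing down it reaches from about 0.425 to 0.925 m from the base axis. Payload 6.8 kg.
Tool frame: the origin (TCP) lies on the mounting face of the last link; the fingertips stand 173 mm ahead of it and the grasp point (between the pads) lies 155 mm ahead of it; z points along the fingers, y is the line along which they close (so a half turn about z gives the same grasp; the last joint's range is limited). The gripper opens to 85 mm and grips with 20 to 120 N. Pads are 22 mm wide; open, the fingers measure 114 mm over their backs; the gripper's body (76 mm by 85 mm) begins 54 mm behind the grasp point. The pads swing forward as they close: fully open they stand 13 mm farther back than shut.
Start: joints at [1.161, 0.477, 0.022, 1.555, -0.011, 1.109, -0.083], TCP at [0.201, -0.645, 0.405] pointing down, gripper open.
Joint ranges: [-2.96, 2.96], [-0.34, 2.1], [-1.41, 1.46], [0.24, 2.44], [-1.37, 4.51], [0.17, 1.92], [-2.96, 2.96]. Speed limits (rad/s): [2.39, 2.39, 3.14, 3.14, 3.14, 3.14, 3.14].

INTERFACE

Orientations are given as a rotation vector (axis times angle).
In Python, from bench import r gives the robot as it stands.
- The arm moves only by the tool carry_out, never from a script. Its argument "moves" is a list of rows, each a list of 5 numbers: the shift along the tool's x, y, z in m, then the turn about the tool's z in rad, then the finger opening in m, from 0 to 0.0854. In form: [[dx, dy, dz, roll, claw], ...]. A call has exactly 8 rows; each row is the pose to reach, as a shift and turn from the pose commanded when the call began, along the tool's axes at that moment; what a row does not reach only later rows make up. A row lasts 1/10 s, in which the tool goes at most 50 mm and 8.59 degrees, less where a joint would pass 70% of its speed; a pose out of reach is approached as far as the arm can. A call with a gripper value outside its range is refused whole. The fingers move at their own pace and stop on an object; "force" is the grip in N (left out, the last holds). Time passes only in rows, so rows that repeat a pose let the fingers close, or fill a call up. It gives the time, the measured TCP pose, the force, the opening and the grip force at its end, in the units of the state.
- r.get_obs(): the state, without advancing time (a new reading comes with each control period).
- r.grab_frame(name): name is "scene" or "side" or "wrist"; returns the picture (400x640x3 uint8, red, green, blue); there is no depth.
- r.calibration(name): a dict with "fx", "fy", "cx", "cy" (pixels), "rvec" (rotation vector, rad) and "tvec" (3), from world to camera coordinates, as OpenCV has them. Camera axes: x right, y down, z forward; pixel columns grow to the right and rows downward; lengths in m; the calibration is good to about 2 mm. A picture is of the moment at which its call begins: read the wrist's pose just before it. calibration takes no time and is no camera call; for the wrist camera it gives the pose at the moment of the call.
- r.hand_in(): hands the job in; it is judged then, once.
The state is a dict: "clock": time; "joints": joint angles; "qvel": joint speeds; "tau": joint torques, N m; "tcp_pos": TCP position; "orientation": TCP orientation; "contact_force": force on the tool from outside, world axes, zero at the start; "moment": the same for the moment, N m; "grip_width": finger opening in m; "gripper_force": force on a finger pad.
Only numpy, scipy, OpenCV 4.12 (cv2) and the standard library are available. Lean on these libraries where they do the work, as an engineer would, in place of code of your own. Each camera call takes 0.05 s, during which the arm holds its last target. There are 200 camera calls.

## Working session

There is one attempt and no reset: what is moved stays moved. The work goes in short steps, Python scripts to look and compute and a tool call to move; the robot and the scene stay as the last step left them, time stands still between calls to the robot, and variables do not carry over. Pictures are saved under pics/ and viewed, at most 14 in all, crops included, and the job is handed in when it is done.

Besides the shell and the picture viewer there is one more tool, called after "Call:" as name(argument=value, ...), one argument or row to a line, values as JSON. carry_out: Moves the arm, as the interface text tells. Its arguments: {"type":"object","properties":{"moves":{"type":"array","items":{"type":"array","items":{"type":"number"}}},"force":{"type":"number"}},"required":["moves"]}

```bash
mkdir -p pics; ls; cat > h.py <<'E'
import numpy as np, cv2
from bench import r
def snap(n,f):
    c=r.calibration(n); im=r.grab_frame(n); cv2.imwrite('pics/'+f,im[:,:,::-1]); return c,im
def ray(c,u,v):
    R,_=cv2.Rodrigues(np.array(c['rvec'],float)); t=np.array(c['tvec'],float)
    return -R.T@t, R.T@np.array([(u-c['cx'])/c['fx'],(v-c['cy'])/c['fy'],1.])
def onz(c,u,v,z):
    o,d=ray(c,u,v); return o+d*(z-o[2])/d[2]
def proj(c,p):
    return cv2.projectPoints(np.array([p],float),np.array(c['rvec'],float),np.array(c['tvec'],float),np.array([[c['fx'],0,c['cx']],[0,c['fy'],c['cy']],[0,0,1.]]),None)[0][0,0]
E
python3 - <<'E'
from h import *
np.set_printoptions(precision=4,suppress=True)
o=r.get_obs(); print(o)
for n in('scene','side','wrist'):
    c,_=snap(n,n+'0.png'); print(n,c, ray(c,320,200))
E
```

```text
pics
{'clock': 0.0, 'joints': array([ 1.1609,  0.4778,  0.0223,  1.5565, -0.0115,  1.1093, -0.0831]), 'qvel': array([ 0.0009, -0.0008,  0.0008, -0.0009,  0.0001,  0.0016, -0.0014]), 'tau': array([  0.0004, -59.6462,   1.608 , -28.1202,   0.0125,   0.0094,
        -0.    ]), 'tcp_pos': array([ 0.2006, -0.6442,  0.4037]), 'orientation': array([-3.1041, -0.4721,  0.0006]), 'contact_force': array([-0.6307,  0.9385, -0.6796]), 'moment': array([ 0.0258,  0.0021, -0.0354]), 'gripper_force': 0.0, 'grip_width': 0.08549349055497335}
scene {'fx': 445.03005976875795, 'fy': 445.03005976875795, 'cx': 323.30686576767914, 'cy': 196.42795522110546, 'rvec': array([ 0.7733, -2.2375,  1.414 ]), 'tvec': array([0.3442, 0.2416, 0.8701])} (array([-0.1792,  0.7408,  0.5942]), array([ 0.5849, -0.6893, -0.4275]))
side {'fx': 503.54413634661586, 'fy': 503.54413634661586, 'cx': 315.32368982034984, 'cy': 194.8042665129129, 'rvec': array([ 1.0133, -2.3736,  1.1115]), 'tvec': array([0.3148, 0.3102, 1.2751])} (array([-0.3425,  0.769 ,  1.0548]), array([ 0.5412, -0.5348, -0.649 ]))
wrist {'fx': 284.577302646831, 'fy': 284.577302646831, 'cx': 317.2182131044812, 'cy': 197.4728876479897, 'rvec': array([-2.3268,  1.7117,  0.2616]), 'tvec': array([-0.6729, -0.0397,  0.3797])} (array([ 0.2716, -0.6208,  0.3733]), array([-0.2888, -0.0986, -0.9524]))
```

View pics/scene0.png

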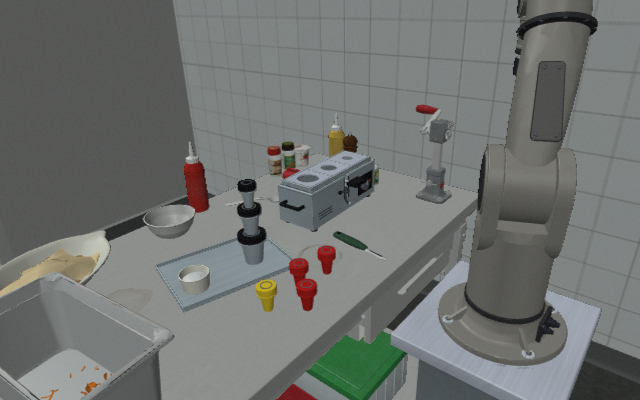

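View pics/side0.png

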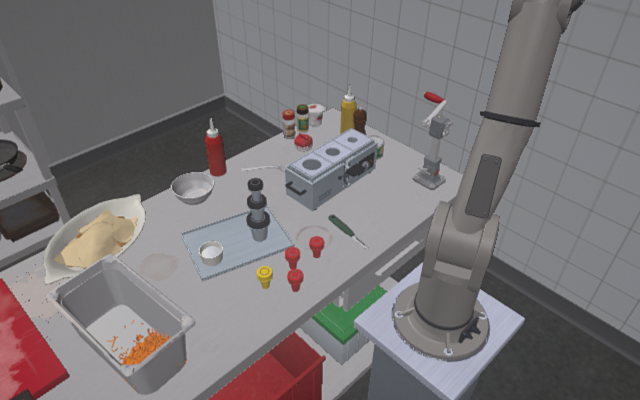

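```bash
python3 - <<'E'
import cv2,numpy as np
a=cv2.imread('pics/scene0.png')[140:290,200:400];b=cv2.imread('pics/side0.png')[120:270,200:400]
cv2.imwrite('pics/z0.png',cv2.resize(np.hstack([a,b]),(800,300),interpolation=cv2.INTER_CUBIC))
cv2.imwrite('pics/z1.png',np.vstack([cv2.resize(a[0:100,60:190],(780,600),interpolation=cv2.INTER_CUBIC)]))
E
python3 - <<'E'
from h import *
c1=r.calibration('scene');c2=r.calibration('side')
np.set_printoptions(precision=4,suppress=True)
for n,a,b in [('lid',(247,183),(256,183)),('h1',(308.5,178),(312,164)),('h2',(329,168),(333,151.5)),('h3',(350,158),(353,139.5))]:
    o1,d1=ray(c1,*a);o2,d2=ray(c2,*b)
    s=np.linalg.lstsq(np.stack([d1,-d2],1),o2-o1,rcond=None)[0]
    print(n,o1+s[0]*d1,o2+s[1]*d2, onz(c1,*a,.13),onz(c2,*b,.13))
E
```

```text
lid [0.5317 0.1507 0.2115] [0.5302 0.1491 0.2111] [0.6832 0.025  0.13  ] [0.6141 0.0896 0.13  ]
h1 [ 0.5652 -0.0914  0.1335] [ 0.5651 -0.0915  0.1335] [ 0.5709 -0.0977  0.13  ] [ 0.5685 -0.0947  0.13  ]
h2 [ 0.5724 -0.1896  0.1297] [ 0.5715 -0.1901  0.1294] [ 0.5718 -0.1889  0.13  ] [ 0.5709 -0.1895  0.13  ]
h3 [ 0.5654 -0.2826  0.1338] [ 0.5688 -0.2806  0.135 ] [ 0.5716 -0.2912  0.13  ] [ 0.5738 -0.2863  0.13  ]
```

View pics/z0.png

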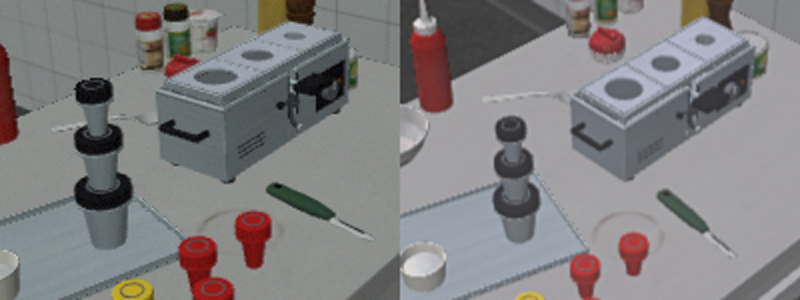

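```bash
cat >> h.py <<'E'
from scipy.spatial.transform import Rotation as Ro
np.set_printoptions(precision=4,suppress=True)
def to(*pts):
    "tool-axis shifts from the present pose to world TCP points"
    o=r.get_obs(); R=Ro.from_rotvec(o['orientation']).as_matrix()
    print('tcp',o['tcp_pos'],'yaw of tool y',np.degrees(np.arctan2(R[1,1],R[0,1])),'x',R[:,0],'t',o['clock'])
    for p in pts: print(p, R.T@(np.array(p)-o['tcp_pos']))
E
python3 - <<'E'
from h import *
to((.4,-.5,.52),(.55,-.15,.52),(.531,.08,.52),(.531,.15,.52))
c1=r.calibration('scene');c2=r.calibration('side')
for a,b in [((433,195),(430,180)),((428,108),(435,98))]:
    o1,d1=ray(c1,*a);o2,d2=ray(c2,*b)
    s=np.linalg.lstsq(np.stack([d1,-d2],1),o2-o1,rcond=None)[0]
    print(o1+s[0]*d1,o2+s[1]*d2)
E
```

```text
tcp [ 0.2006 -0.6443  0.404 ] yaw of tool y -72.70876184251637 x [ 0.9548  0.2972 -0.0001] t 0.15
(0.4, -0.5, 0.52) [ 0.2333 -0.0786 -0.1159]
(0.55, -0.15, 0.52) [ 0.4805 -0.3682 -0.1156]
(0.531, 0.08, 0.52) [ 0.5308 -0.5935 -0.1152]
(0.531, 0.15, 0.52) [ 0.5516 -0.6603 -0.1152]
[ 0.3561 -0.428   0.0133] [ 0.3475 -0.4306  0.0106]
[ 0.4334 -0.5087  0.2568] [ 0.4305 -0.5099  0.2559]
```

Call:
carry_out(
  moves=[
    [0,0,-0.05,0.05,0.085],
    [0.02,0,-0.09,0.1,0.085],
    [0.07,-0.02,-0.116,0.15,0.085],
    [0.115,-0.035,-0.116,0.2,0.085],
    [0.16,-0.05,-0.116,0.25,0.085],
    [0.2,-0.07,-0.116,0.3,0.085],
    [0.233,-0.08,-0.116,0.3,0.085],
    [0.265,-0.115,-0.116,0.3,0.085],
  ],
)

```text
clock: 0.95
tcp_pos: [0.4209, -0.4558, 0.5198]
orientation: [3.141, 0.002, -0.001]
contact_force: [0.7, -0.5, -0.4]
grip_width: 0.085
gripper_force: 0.0
```

```bash
python3 - <<'E'
from h import *
to((.55,-.15,.52),(.531,.08,.52),(.531,.15,.52))
E
```

```text
tcp [ 0.4209 -0.4558  0.5198] yaw of tool y -89.94280120647502 x [ 1.      0.001  -0.0006] t 0.95
(0.55, -0.15, 0.52) [ 0.1294 -0.3057 -0.0004]
(0.531, 0.08, 0.52) [ 0.1106 -0.5357 -0.0005]
(0.531, 0.15, 0.52) [ 0.1107 -0.6057 -0.0005]
```

Call:
carry_out(
  moves=[
    [0.02,-0.045,0,0,0.085],
    [0.04,-0.09,0,0,0.085],
    [0.06,-0.135,0,0,0.085],
    [0.08,-0.18,0,0,0.085],
    [0.1,-0.22,0,0,0.085],
    [0.12,-0.25,0,0,0.085],
    [0.13,-0.265,0,0,0.085],
    [0.13,-0.265,0,0,0.085],
  ],
)

```text
clock: 1.75
tcp_pos: [0.5504, -0.1872, 0.5203]
orientation: [-3.14, -0.012, 0.0]
contact_force: [0.1, 0.1, -0.4]
grip_width: 0.0849
gripper_force: 0.0
```

```bash
python3 - <<'E'
from h import *
to()
c,_=snap('wrist','w1.png'); print(ray(c,320,200)); np.save('w1.npy',c)
E
```

```text
tcp [ 0.5504 -0.1872  0.5203] yaw of tool y -89.55313833157336 x [ 1.      0.0078 -0.    ] t 1.75
(array([ 0.6249, -0.1857,  0.4898]), array([-0.3049, -0.0107, -0.9524]))
```

View pics/w1.png

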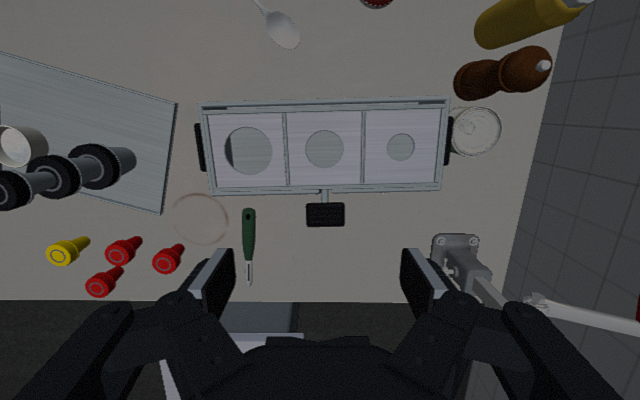

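```bash
python3 - <<'E'
from h import *
c=np.load('w1.npy',allow_pickle=True).item(); im=cv2.imread('pics/w1.png')
g=cv2.cvtColor(im,cv2.COLOR_BGR2GRAY)
print(g[150,215:285:4], g[148,380:425:4])
hsv=cv2.cvtColor(im,cv2.COLOR_BGR2HSV); print(hsv[150,215],hsv[150,250],hsv[148,340],hsv[148,325],hsv[148,400],hsv[148,380])
for T in range(120,185,6):
    m=(cv2.GaussianBlur(g,(3,3),0)>T).astype(np.uint8)
    cs,_=cv2.findContours(m[100:190,205:445],cv2.RETR_CCOMP,cv2.CHAIN_APPROX_NONE,offset=(205,100))
    for k in cs:
        A=cv2.contourArea(k)
        if 400<A<2600 and len(k)>20:
            (x,y),(a,b),_=cv2.fitEllipse(k)
            if a/b>.8: 
                P=onz(c,x,y,.13); print(T,round(x,1),round(y,1),round(a,1),round(b,1),P[:2], 'diam',(a+b)/2*(np.linalg.norm(onz(c,x+1,y,.13)-P)))
print('pad',onz(c,326,214.5,.112))
E
```

```text
[130 126 122  36  63 113 112 112 111 110 114 111 110 111 113 128 128 122] [129 134 113 113 111 113 114 112 111 124 123 120]
[128  15 136] [105  13 116] [ 93  20 115] [ 90  17 117] [105  21 119] [114  19 137]
120 247.3 150.0 48.9 52.0 [ 0.5751 -0.0975] diam 0.06352509446916971
120 323.8 148.3 40.2 40.7 [ 0.578  -0.1938] diam 0.050820496922327374
120 400.7 146.4 29.0 31.6 [ 0.5811 -0.2901] diam 0.037966445849794306
pad [ 0.4825 -0.1987  0.112 ]
```

Call:
carry_out(
  moves=[
    [0,-0.045,0,0,0.085],
    [0,-0.095,0,0,0.085],
    [0,-0.145,0,0,0.085],
    [-0.005,-0.195,0,0,0.085],
    [-0.01,-0.24,0,0,0.085],
    [-0.015,-0.285,0,0,0.085],
    [-0.019,-0.325,0,0,0.085],
    [-0.019,-0.34,0,0,0.085],
  ],
)

```text
clock: 2.6
tcp_pos: [0.5284, 0.152, 0.5208]
orientation: [-3.141, -0.008, 0.0]
contact_force: [0.3, -0.8, -0.2]
grip_width: 0.0847
gripper_force: 0.0
```

```bash
python3 - <<'E'
from h import *
to()
c,_=snap('wrist','w2.png'); np.save('w2.npy',c)
for p in [(.531,.15,.208),(.531,.15,.148),(.531,.15,.08)]: print(proj(c,p))
E
```

```text
tcp [0.5284 0.152  0.5208] yaw of tool y -89.69469513814082 x [ 1.      0.0053 -0.0002] t 2.6
[320.3346 182.763 ]
[319.8711 170.6437]
[319.5013 160.9722]
```

View pics/w2.png

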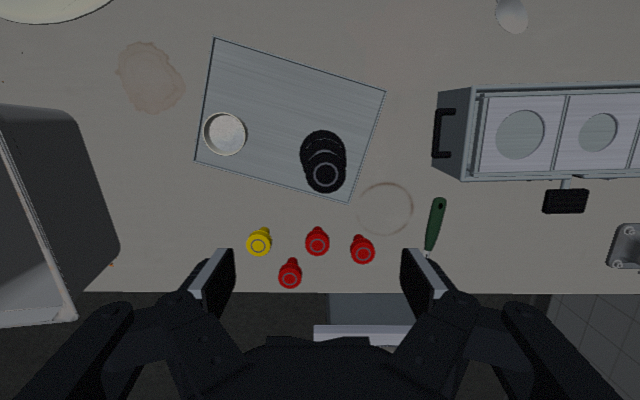

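```bash
python3 - <<'E'
from h import *
c=np.load('w2.npy',allow_pickle=True).item(); g=cv2.imread('pics/w2.png',0)
cr=g[145:200,295:355]; m=((cr>45)).astype(np.uint8)
cs,_=cv2.findContours(m,cv2.RETR_LIST,cv2.CHAIN_APPROX_NONE,offset=(295,145))
for k in cs:
    if len(k)>15 and cv2.contourArea(k)>150 and cv2.contourArea(k)<2000:
        (x,y),(a,b),_=cv2.fitEllipse(k); P=onz(c,x,y,.209); print(x,y,a,b,P,(a+b)/2*np.linalg.norm(onz(c,x+1,y,.209)-P))
# lid outlines: dark mask extents by row
d=(g<40).astype(np.uint8)
for v in range(126,198,4):
    xs=np.where(d[v,290:356])[0]+290; print(v, xs.min() if len(xs) else 0, xs.max() if len(xs) else 0,end=' | ')
print()
for u,v in [(325,173.5)]: print(onz(c,u,v,.208))
E
```

```text
325.3536376953125 173.89801025390625 20.72970199584961 21.22987174987793 [0.5405 0.145  0.209 ] 0.02116995825310232
325.25433349609375 173.86717224121094 23.185382843017578 23.975473403930664 [0.5405 0.1451 0.209 ] 0.023793409613149602
324.2385559082031 169.07510375976562 62.65789031982422 69.37433624267578 [0.5454 0.1462 0.209 ] 0.06627505683725049
126 0 0 | 130 320 323 | 134 310 334 | 138 306 338 | 142 303 342 | 146 301 343 | 150 300 344 | 154 300 344 | 158 300 345 | 162 301 345 | 166 303 345 | 170 304 345 | 174 306 344 | 178 306 344 | 182 308 342 | 186 311 340 | 190 315 335 | 194 0 0 | 
[0.5407 0.1454 0.208 ]
```

```bash
python3 - <<'E'
from h import *
for n in('scene','side'):
    c=r.calibration(n)
    for p in [(.5405,.145,.208),(.531,.15,.208),(.575,-.0975,.13),(.578,-.194,.13),(.581,-.29,.13)]: print(n,p,proj(c,p))
    im=cv2.imread(f'pics/{n}0.png'); g=cv2.cvtColor(im,cv2.COLOR_BGR2GRAY)
    y0,x0=(174,230) if n=='scene' else (174,240)
    print(g[y0:y0+24,x0:x0+36:2])
E
```

```text
scene (0.5405, 0.145, 0.208) [246.4232 182.7321]
scene (0.531, 0.15, 0.208) [247.6225 184.4333]
scene (0.575, -0.0975, 0.13) [307.315  177.6869]
scene (0.578, -0.194, 0.13) [328.4188 167.029 ]
scene (0.581, -0.29, 0.13) [347.2774 157.502 ]
[[132 130 131 131 129 119 129 128 128 128 128 126 121 131 131 131 132 131]
 [132 132 129 130 132 120 131 129 131 129 128 128 121 132 132 131 133 139]
 [122 130 133 133 130 127 130 127 127 129 129 129 123 133 131 125 141 143]
 [121 118 127 134 133 126 130 131 129 129 129 129 124 132 124 144 141 139]
 [127 126 119 122 131 127 130 128 124 123 125 129 122 132 143 144 140 142]
 [129 129 126 120 117 119 127 113  18  23  19 123  86 142 139 143 142 142]
 [128 128 130 129 122 101  31  53  49  63  61  18  76 142 142 142 141 142]
 [128 130 128 129 112  22  54  27  20  20  45  32  28 141 142 144 141 143]
 [128 128 129 131  17  39  39  19  20  20  33  15  21 116 142 142 142 141]
 [128 129 129 130  21  27  64  27  23  44  46  14  15  94 142 141 142 140]
 [130 131 127 117  24  21  36  62  64  40  19  17  12  91 143 140 142 143]
 [128 129 130 129  20  23  20  14  
[... 2276 characters left out ...]
164 162 162 162 164 163]
 [161 162 162 164 119  56  51  52  51  52  60 123 165 161 161 160 165 164]
 [162 162 162 163 148  99  58  56  56  64 110 156 163 162 161 162 164 164]
 [161 162 162 161 162 129 113 102 109 105 114 165 162 162 163 164 163 163]
 [161 162 162 161 164 154 115 114 116 109 109 166 163 162 162 162 162 164]
 [162 161 160 163 164 163 111 114 112 106 101 150 165 160 162 162 162 163]
 [161 160 160 161 165 143 108 115 113 105  85 100 164 163 160 161 162 163]
 [161 160 161 163 159  90  92 114 113 104  73  58 128 167 162 161 163 162]
 [162 161 163 164 123  53  94 114 113 105  82  54  83 164 163 163 162 162]
 [161 161 162 162  78  56  98 115 113 105  80  72  59 135 163 162 164 163]]
```

Call:
carry_out(
  force=40,
  moves=[
    [0.012,0.007,0.02,0,0.085],
    [0.012,0.007,0.06,0,0.085],
    [0.012,0.007,0.1,0,0.085],
    [0.012,0.007,0.13,0,0.085],
    [0.012,0.007,0.15,0,0.085],
    [0.012,0.007,0.159,0,0.085],
    [0.012,0.007,0.159,0,0.06],
    [0.012,0.007,0.159,0,0.05],
  ],
)

```text
clock: 3.45
tcp_pos: [0.5421, 0.1414, 0.3627]
orientation: [3.142, 0.0, 0.002]
contact_force: [-0.2, -0.1, 0.6]
grip_width: 0.0584
gripper_force: 0.0
```

Call:
carry_out(
  moves=[
    [0,0,0,0,0.044],
    [0,0,0,0,0.04],
    [0,0,0,0,0.035],
    [0,0,0,0,0.035],
    [0,0,0,0,0.035],
    [0,0,0,0,0.035],
    [0,0,0,0,0.035],
    [0,0,0,0,0.035],
  ],
)

```text
clock: 4.25
tcp_pos: [0.542, 0.1426, 0.3633]
orientation: [-3.141, -0.003, -0.005]
contact_force: [-0.9, 0.7, 6.7]
grip_width: 0.0405
gripper_force: 39.8
```

Call:
carry_out(
  moves=[
    [0,0,-0.01,0,0.035],
    [0,0,-0.02,0,0.035],
    [0,0,-0.035,0,0.035],
    [0,0,-0.05,0,0.035],
    [0,0,-0.065,0,0.035],
    [0,0,-0.07,0,0.035],
    [0,0,-0.07,0,0.035],
    [0,0,-0.07,0,0.035],
  ],
)

```text
clock: 5.05
tcp_pos: [0.5412, 0.1421, 0.4312]
orientation: [3.141, 0.003, -0.001]
contact_force: [0.1, -0.6, -0.8]
grip_width: 0.0405
gripper_force: 40.4
```

```bash
python3 - <<'E'
from h import *
to()
_,im=snap('scene','s3.png'); c,_=snap('wrist','w3.png')
cv2.imwrite('pics/z3.png',cv2.resize(im[130:290,180:380,::-1],(750,600),interpolation=cv2.INTER_CUBIC))
E
```

```text
tcp [0.5412 0.1421 0.4312] yaw of tool y -89.89755057829937 x [ 1.      0.0018 -0.0007] t 5.05
```

View pics/z3.png

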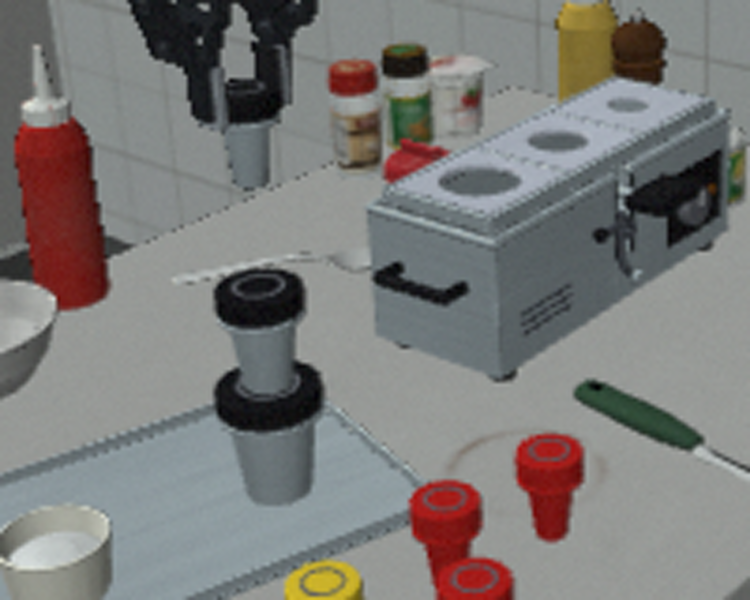

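```bash
python3 - <<'E'
from h import *
c=r.calibration('scene')
for dz in(.160,.165,.170,.175): print(dz,[proj(c,(.541+dx,.142+s*.024,.4312-dz)) for s in(1,-1) for dx in (-.011,.011)])
print('rim bottom if tip..', [proj(c,(.541,.142,.4312-d)) for d in(.151,.171)])
E
```

```text
0.16 [array([239.3969, 159.7359]), array([232.6133, 157.7145]), array([255.9749, 153.5513]), array([249.2063, 151.6774])]
0.165 [array([239.6455, 161.94  ]), array([232.8734, 159.8938]), array([256.1796, 155.6937]), array([249.4227, 153.7963])]
0.17 [array([239.893 , 164.1344]), array([233.1324, 162.0636]), array([256.3835, 157.827 ]), array([249.6382, 155.9063])]
0.175 [array([240.1395, 166.3192]), array([233.3902, 164.224 ]), array([256.5865, 159.9512]), array([249.8527, 158.0074])]
rim bottom if tip.. [array([243.9984, 151.6978]), array([244.9271, 160.3521])]
```

Call:
carry_out(
  moves=[
    [0,0.03,0,0,0.035],
    [0,0.075,0,0,0.035],
    [0,0.125,0,0,0.035],
    [0,0.175,0,0,0.035],
    [0,0.225,0,0,0.035],
    [0,0.275,0,0,0.035],
    [0,0.32,0,0,0.035],
    [0,0.35,0,0,0.035],
  ],
)

```text
clock: 5.95
tcp_pos: [0.5411, -0.2118, 0.4309]
orientation: [3.141, -0.004, -0.002]
contact_force: [0.4, -0.3, -1.3]
grip_width: 0.0407
gripper_force: 40.6
```

Call:
carry_out(
  moves=[
    [0,0.01,0,0,0.035],
    [0,0.015,0,0,0.035],
    [0,0.015,0,0,0.035],
    [0,0.015,0,0,0.035],
    [0,0.015,0,0,0.035],
    [0,0.015,0,0,0.035],
    [0,0.015,0,0,0.035],
    [0,0.015,0,0,0.035],
  ],
)

```text
clock: 6.75
tcp_pos: [0.5421, -0.2224, 0.4318]
orientation: [3.142, 0.003, 0.0]
contact_force: [0.3, -0.1, -2.3]
grip_width: 0.0403
gripper_force: 40.6
```

```bash
cat >> h.py <<'E'
def holes(c,im,T):
    g=cv2.GaussianBlur(cv2.cvtColor(im,cv2.COLOR_RGB2GRAY),(3,3),0)
    cs,_=cv2.findContours((g>T).astype(np.uint8),cv2.RETR_CCOMP,cv2.CHAIN_APPROX_NONE)
    for k in cs:
        if cv2.contourArea(k)>400 and len(k)>20:
            (x,y),(a,b),_=cv2.fitEllipse(k)
            if b<120 and a/b>.8 and cv2.contourArea(k)>.7*a*b*.785:
                P=onz(c,x,y,.13); print(T,round(x,1),round(y,1),round(a,1),round(b,1),P[:2],'diam',(a+b)/2*np.linalg.norm(onz(c,x+1,y,.13)-P))
E
python3 - <<'E'
from h import *
to()
c,im=snap('wrist','w4.png'); np.save('w4.npy',c)
for T in(110,115,120,125): holes(c,im,T)
E
```

```text
tcp [ 0.5421 -0.2224  0.4318] yaw of tool y -89.87539260281194 x [1.     0.0022 0.0001] t 6.75
110 187.7 152.8 103.0 118.1 [ 0.5767 -0.0982] diam 0.10522633335132243
110 389.4 146.2 107.9 115.5 [ 0.5834 -0.2897] diam 0.1056021082532789
115 187.5 152.8 102.4 117.5 [ 0.5767 -0.098 ] diam 0.10465256263017116
115 185.7 153.1 61.4 65.3 [ 0.5764 -0.0963] diam 0.060269617904771845
115 288.7 149.6 109.7 112.9 [ 0.58   -0.1944] diam 0.1055809160046979
115 287.9 150.2 44.4 49.5 [ 0.5794 -0.1936] diam 0.044545741580815354
115 485.2 128.2 50.8 56.4 [ 0.6001 -0.3773] diam 0.049736929154141275
115 389.4 146.4 107.2 115.2 [ 0.5832 -0.2897] diam 0.10514572498159909
115 389.7 147.1 34.6 38.5 [ 0.5826 -0.29  ] diam 0.03455366482054161
120 187.6 152.7 102.0 116.9 [ 0.5767 -0.0981] diam 0.10416200666743804
120 187.4 154.4 61.3 69.6 [ 0.5752 -0.0977] diam 0.06240894727756449
120 486.2 129.4 46.2 53.6 [ 0.599  -0.3784] diam 0.04637011998072658
120 288.6 149.4 109.0 112.5 [ 0.5801 -0.1943] diam 0.10502905903738728
120 287.9 151.7 51.6 52.4 [ 0.578  -0.1936] diam 0.04941282181333055
120 389.4 146.2 106.2 114.8 [ 0.5834 -0.2897] diam 0.10442792615788378
120 389.5 148.8 37.3 40.3 [ 0.581  -0.2899] diam 0.036753142283342186
125 187.7 152.7 101.0 116.2 [ 0.5768 -0.0982] diam 0.10335461603331854
125 187.5 154.4 62.0 70.5 [ 0.5751 -0.0978] diam 0.06317287372026592
125 288.7 149.6 107.9 111.1 [ 0.58   -0.1944] diam 0.10383511149052219
125 288.0 151.7 52.4 53.4 [ 0.5779 -0.1937] diam 0.05032080423247025
125 388.0 144.6 100.9 114.2 [ 0.5849 -0.2883] diam 0.10148078185613177
125 389.4 148.7 38.0 41.4 [ 0.581  -0.2899] diam 0.037608011038619174
```

View pics/w4.png

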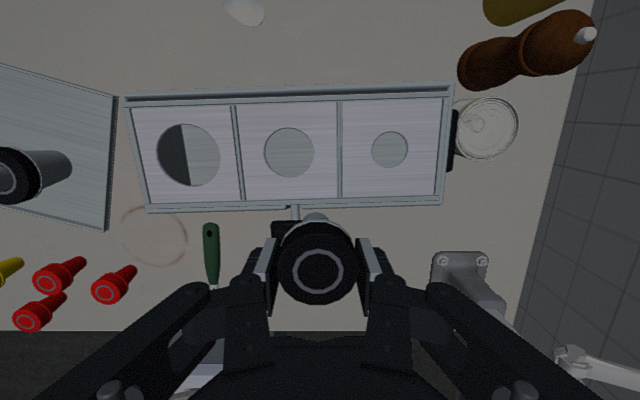

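```bash
python3 - <<'E'
from h import *
c=np.load('w4.npy',allow_pickle=True).item(); g=cv2.imread('pics/w4.png',0)
cr=g[235:310,275:360]
for T in(50,60):
  cs,_=cv2.findContours((cr>T).astype(np.uint8),cv2.RETR_LIST,cv2.CHAIN_APPROX_NONE,offset=(275,235))
  for k in cs:
    if len(k)>25 and cv2.contourArea(k)>300:
        (x,y),(a,b),_=cv2.fitEllipse(k); P=onz(c,x,y,.4318-.154); print(x,y,a,b,P)
E
```

```text
317.0427551269531 295.23663330078125 30.735225677490234 94.32718658447266 [ 0.5263 -0.2215  0.2778]
317.6588134765625 271.2458801269531 37.52381896972656 42.694679260253906 [ 0.5402 -0.2218  0.2778]
317.5837097167969 271.0638427734375 43.514442443847656 49.31134033203125 [ 0.5403 -0.2217  0.2778]
316.8917236328125 295.6943054199219 29.751516342163086 94.50053405761719 [ 0.526  -0.2214  0.2778]
317.77117919921875 271.2352600097656 37.7594108581543 43.27670669555664 [ 0.5402 -0.2218  0.2778]
317.645263671875 271.05047607421875 43.077964782714844 48.9009895324707 [ 0.5403 -0.2218  0.2778]
```

Call:
carry_out(
  moves=[
    [0.02,0.03,0,0,0.035],
    [0.042,0.068,0.01,0,0.035],
    [0.042,0.068,0.03,0,0.035],
    [0.042,0.068,0.05,0,0.035],
    [0.042,0.068,0.07,0,0.035],
    [0.042,0.068,0.08,0,0.035],
    [0.042,0.068,0.09,0,0.035],
    [0.042,0.068,0.1,0,0.035],
  ],
)

```text
clock: 7.6
tcp_pos: [0.5845, -0.2907, 0.3318]
orientation: [3.141, 0.003, 0.002]
contact_force: [0.7, -0.7, -1.5]
grip_width: 0.0406
gripper_force: 40.8
```

Call:
carry_out(
  moves=[
    [0,0,0.004,0,0.035],
    [0,0,0.008,0,0.035],
    [0,0,0.012,0,0.035],
    [0,0,0.016,0,0.035],
    [0,0,0.02,0,0.035],
    [0,0,0.022,0,0.035],
    [0,0,0.024,0,0.035],
    [0,0,0.024,0,0.035],
  ],
)

```text
clock: 8.4
tcp_pos: [0.5841, -0.2906, 0.3075]
orientation: [-3.141, -0.003, 0.0]
contact_force: [-0.3, 0.5, -1.1]
grip_width: 0.0405
gripper_force: 40.8
```

Call:
carry_out(
  moves=[
    [0,0,0.001,0,0.035],
    [0,0,0.002,0,0.035],
    [0,0,0.002,0,0.05],
    [0,0,0.002,0,0.06],
    [0,0,0.002,0,0.07],
    [0,0,-0.01,0,0.085],
    [0,0,-0.03,0,0.085],
    [0,0,-0.07,0,0.085],
  ],
)

```text
clock: 9.2
tcp_pos: [0.5833, -0.2903, 0.3765]
orientation: [-3.14, -0.003, 0.008]
contact_force: [1.2, -0.7, -0.5]
grip_width: 0.0852
gripper_force: 0.0
```

Call:
carry_out(
  moves=[
    [0,-0.02,-0.04,0,0.085],
    [0,-0.06,-0.05,0,0.085],
    [-0.01,-0.11,-0.05,0,0.085],
    [-0.02,-0.16,-0.05,0,0.085],
    [-0.03,-0.21,-0.05,0,0.085],
    [-0.04,-0.26,-0.05,0,0.085],
    [-0.042,-0.31,-0.05,0,0.085],
    [-0.044,-0.36,-0.05,0,0.085],
  ],
)

```text
clock: 10.0
tcp_pos: [0.539, 0.0671, 0.4292]
orientation: [3.141, 0.002, 0.003]
contact_force: [1.5, -0.1, 0.2]
grip_width: 0.0847
gripper_force: 0.0
```

Call:
carry_out(
  moves=[
    [0,-0.04,0,0,0.085],
    [0,-0.07,0,0,0.085],
    [0,-0.07,0,0,0.085],
    [0,-0.07,0,0,0.085],
    [0,-0.07,0,0,0.085],
    [0,-0.07,0,0,0.085],
    [0,-0.07,0,0,0.085],
    [0,-0.07,0,0,0.085],
  ],
)

```text
clock: 10.8
tcp_pos: [0.5397, 0.1346, 0.4277]
orientation: [3.141, 0.001, 0.0]
contact_force: [-0.3, 0.3, -0.1]
grip_width: 0.085
gripper_force: 0.0
```

```bash
python3 - <<'E'
from h import *
to()
c,im=snap('wrist','w5.png'); np.save('w5.npy',c)
_,s=snap('scene','s5.png')
a=cv2.resize(s[130:280,200:400],(400,300),interpolation=cv2.INTER_CUBIC)
cv2.imwrite('pics/z5.png',np.hstack([a,im[0:300,120:520]])[:,:,::-1])
E
```

```text
tcp [0.5397 0.1346 0.4277] yaw of tool y -89.96916341290346 x [1.     0.0005 0.    ] t 10.8
```

View pics/z5.png

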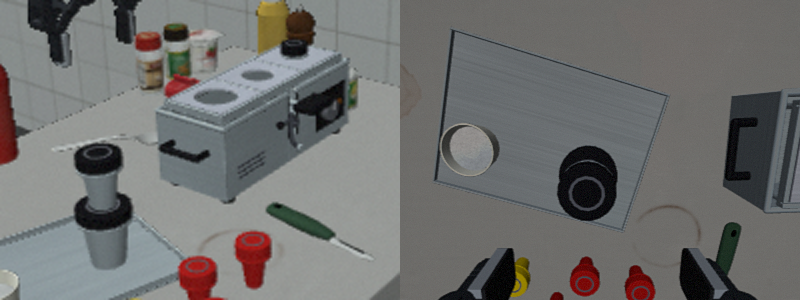

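```bash
cat >> h.py <<'E'
def ring(f,box,z,T=50):
    c=np.load(f+'.npy',allow_pickle=True).item(); g=cv2.imread('pics/'+f+'.png',0); x0,y0,x1,y1=box
    cs,_=cv2.findContours((g[y0:y1,x0:x1]>T).astype(np.uint8),cv2.RETR_LIST,cv2.CHAIN_APPROX_NONE,offset=(x0,y0))
    for k in cs:
        if len(k)>15 and cv2.contourArea(k)>80:
            (x,y),(a,b),_=cv2.fitEllipse(k); print(T,x,y,a,b,onz(c,x,y,z))
E
python3 - <<'E'
from h import *
for T in (40,48): ring('w5',(280,160,335,215),.148,T)
E
```

```text
40 306.29327392578125 193.22866821289062 29.48285675048828 30.451717376708984 [0.5409 0.1453 0.148 ]
40 306.3384094238281 193.09422302246094 33.6248664855957 35.39100646972656 [0.5411 0.1453 0.148 ]
48 306.419921875 193.21192932128906 29.583032608032227 31.065378189086914 [0.541  0.1452 0.148 ]
48 306.3826904296875 193.12045288085938 33.537933349609375 34.917236328125 [0.541  0.1452 0.148 ]
```

Call:
carry_out(
  moves=[
    [0.001,-0.011,0.02,0,0.085],
    [0.001,-0.011,0.06,0,0.085],
    [0.001,-0.011,0.095,0,0.085],
    [0.001,-0.011,0.115,0,0.085],
    [0.001,-0.011,0.126,0,0.085],
    [0.001,-0.011,0.126,0,0.085],
    [0.001,-0.011,0.126,0,0.065],
    [0.001,-0.011,0.126,0,0.058],
  ],
)

```text
clock: 11.7
tcp_pos: [0.5412, 0.1465, 0.3031]
orientation: [-3.141, -0.003, -0.004]
contact_force: [0.3, -2.8, 1.2]
grip_width: 0.0588
gripper_force: 0.9
```

Call:
carry_out(
  moves=[
    [0,0,0,0,0.054],
    [0,0,0,0,0.05],
    [0,0,0,0,0.048],
    [0,0,0,0,0.048],
    [0,0,0,0,0.048],
    [0,0,-0.01,0,0.048],
    [0,0,-0.02,0,0.048],
    [0,0,-0.04,0,0.048],
  ],
)

```text
clock: 12.5
tcp_pos: [0.54, 0.1461, 0.3418]
orientation: [3.141, 0.003, -0.003]
contact_force: [0.8, 0.7, -1.1]
grip_width: 0.0534
gripper_force: 42.3
```

Call:
carry_out(
  moves=[
    [0,0,-0.03,0,0.048],
    [0,0.02,-0.07,0,0.048],
    [0,0.06,-0.09,0,0.048],
    [0,0.11,-0.09,0,0.048],
    [0,0.16,-0.09,0,0.048],
    [0,0.21,-0.09,0,0.048],
    [0,0.25,-0.09,0,0.048],
    [0,0.275,-0.09,0,0.048],
  ],
)

```text
clock: 13.3
tcp_pos: [0.5402, -0.1327, 0.4326]
orientation: [3.14, -0.004, 0.001]
contact_force: [0.3, 0.0, -1.4]
grip_width: 0.0538
gripper_force: 42.5
```

Call:
carry_out(
  moves=[
    [0,0.01,0,0,0.048],
    [0,0.01,0,0,0.048],
    [0,0.01,0,0,0.048],
    [0,0.01,0,0,0.048],
    [0,0.01,0,0,0.048],
    [0,0.01,0,0,0.048],
    [0,0.01,0,0,0.048],
    [0,0.01,0,0,0.048],
  ],
)

```text
clock: 14.1
tcp_pos: [0.5411, -0.1385, 0.4317]
orientation: [-3.142, -0.003, 0.0]
contact_force: [0.0, 0.3, -1.6]
grip_width: 0.0535
gripper_force: 42.5
```

```bash
python3 - <<'E'
from h import *
to()
c,im=snap('wrist','w6.png'); np.save('w6.npy',c)
for T in(118,123): holes(c,im,T)
ring('w6',(270,225,365,320),r.get_obs()['tcp_pos'][2]-.154)
E
```

```text
tcp [ 0.5411 -0.1385  0.4317] yaw of tool y -89.87967946063594 x [ 1.      0.0021 -0.    ] t 14.1
118 276.2 151.8 109.1 113.2 [ 0.5768 -0.0986] diam 0.10560564843358429
118 376.4 148.6 108.3 114.9 [ 0.5801 -0.1936] diam 0.10572976899096927
118 485.2 148.0 49.8 59.8 [ 0.5809 -0.2966] diam 0.051878937834662915
123 276.1 151.7 108.4 112.5 [ 0.5769 -0.0985] diam 0.10496646290052307
123 275.3 153.5 63.7 66.1 [ 0.5752 -0.0976] diam 0.06180015955802912
123 376.7 148.6 107.8 114.4 [ 0.5801 -0.1939] diam 0.10523799370510761
123 376.6 150.6 50.0 53.3 [ 0.5782 -0.1939] diam 0.04905658393205982
123 485.3 148.0 50.4 60.2 [ 0.5808 -0.2966] diam 0.05238544781364007
50 316.4658508300781 303.04962158203125 35.95945358276367 104.68289947509766 [ 0.5205 -0.1373  0.2777]
50 316.9503173828125 267.951904296875 49.23802947998047 55.91389465332031 [ 0.541  -0.1375  0.2777]
50 316.9054260253906 267.7175598144531 57.79280090332031 65.6325912475586 [ 0.5411 -0.1375  0.2777]
```

Call:
carry_out(
  moves=[
    [0.02,0.03,0,0,0.048],
    [0.038,0.056,0.01,0,0.048],
    [0.038,0.056,0.03,0,0.048],
    [0.038,0.056,0.05,0,0.048],
    [0.038,0.056,0.07,0,0.048],
    [0.038,0.056,0.08,0,0.048],
    [0.038,0.056,0.09,0,0.048],
    [0.038,0.056,0.1,0,0.048],
  ],
)

```text
clock: 14.95
tcp_pos: [0.5795, -0.1947, 0.3317]
orientation: [3.141, 0.003, 0.002]
contact_force: [0.8, -0.3, -1.4]
grip_width: 0.0533
gripper_force: 42.6
```

Call:
carry_out(
  moves=[
    [0,0,0.004,0,0.048],
    [0,0,0.008,0,0.048],
    [0,0,0.012,0,0.048],
    [0,0,0.016,0,0.048],
    [0,0,0.02,0,0.048],
    [0,0,0.023,0,0.048],
    [0,0,0.025,0,0.048],
    [0,0,0.025,0,0.048],
  ],
)

```text
clock: 15.75
tcp_pos: [0.5791, -0.1946, 0.3064]
orientation: [-3.141, -0.003, 0.001]
contact_force: [-0.8, 0.4, -2.2]
grip_width: 0.0532
gripper_force: 42.6
```

Call:
carry_out(
  moves=[
    [0,0,0.001,0,0.048],
    [0,0,0.001,0,0.048],
    [0,0,0.001,0,0.06],
    [0,0,0.001,0,0.07],
    [0,0,0.001,0,0.08],
    [0,0,-0.01,0,0.085],
    [0,0,-0.03,0,0.085],
    [0,0,-0.07,0,0.085],
  ],
)

```text
clock: 16.55
tcp_pos: [0.5783, -0.1945, 0.3756]
orientation: [-3.14, -0.003, 0.008]
contact_force: [0.9, 0.3, 0.1]
grip_width: 0.0849
gripper_force: 0.0
```

Call:
carry_out(
  moves=[
    [0,-0.02,-0.03,0,0.085],
    [0,-0.06,-0.03,0,0.085],
    [-0.01,-0.11,-0.03,0,0.085],
    [-0.02,-0.16,-0.03,0,0.085],
    [-0.03,-0.21,-0.03,0,0.085],
    [-0.038,-0.26,-0.03,0,0.085],
    [-0.038,-0.3,-0.03,0,0.085],
    [-0.038,-0.33,-0.03,0,0.085],
  ],
)

```text
clock: 17.35
tcp_pos: [0.5397, 0.139, 0.4081]
orientation: [-3.14, -0.008, -0.003]
contact_force: [0.8, -0.2, 0.4]
grip_width: 0.085
gripper_force: 0.0
```

Call:
carry_out(
  moves=[
    [0,-0.01,0.03,0,0.085],
    [0,-0.01,0.03,0,0.085],
    [0,-0.01,0.03,0,0.085],
    [0,-0.01,0.03,0,0.085],
    [0,-0.01,0.03,0,0.085],
    [0,-0.01,0.03,0,0.085],
    [0,-0.01,0.03,0,0.085],
    [0,-0.01,0.03,0,0.085],
  ],
)

```text
clock: 18.15
tcp_pos: [0.5407, 0.1451, 0.3769]
orientation: [-3.142, -0.002, -0.0]
contact_force: [0.5, 0.4, -0.4]
grip_width: 0.0849
gripper_force: 0.0
```

```bash
python3 - <<'E'
from h import *
to()
c,im=snap('wrist','w7.png'); np.save('w7.npy',c)
_,s=snap('scene','s7.png')
a=cv2.resize(s[130:280,200:400],(400,300),interpolation=cv2.INTER_CUBIC)
cv2.imwrite('pics/z7.png',np.hstack([a,im[0:300,120:520]])[:,:,::-1])
for T in (40,48): ring('w7',(270,130,370,230),.080,T)
print(proj(c,(.541,.145,.08)))
E
```

```text
tcp [0.5407 0.1451 0.3769] yaw of tool y -89.92436961889969 x [1.     0.0013 0.0003] t 18.15
40 316.9962158203125 189.23907470703125 33.903194427490234 35.61611557006836 [0.5409 0.1461 0.08  ]
40 316.873291015625 189.30760192871094 39.411006927490234 41.08275604248047 [0.5409 0.1463 0.08  ]
40 316.9057312011719 186.9418182373047 68.86286163330078 69.19739532470703 [0.5433 0.1462 0.08  ]
40 319.5 179.5 117.14392852783203 117.14392852783203 [0.5507 0.1438 0.08  ]
48 317.0560302734375 189.30111694335938 34.4066162109375 35.86360549926758 [0.5409 0.1461 0.08  ]
48 316.9949645996094 189.32191467285156 39.26826858520508 40.670291900634766 [0.5409 0.1461 0.08  ]
48 316.94073486328125 187.03656005859375 69.08299255371094 69.41663360595703 [0.5432 0.1462 0.08  ]
48 319.5 179.5 117.14392852783203 117.14392852783203 [0.5507 0.1438 0.08  ]
[318.1753 189.1882]
```

View pics/z7.png

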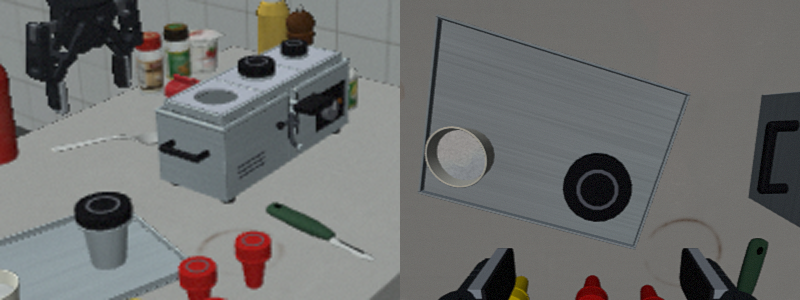

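Call:
carry_out(
  moves=[
    [0,-0.001,0.03,0,0.085],
    [0,-0.001,0.07,0,0.085],
    [0,-0.001,0.1,0,0.085],
    [0,-0.001,0.125,0,0.085],
    [0,-0.001,0.138,0,0.085],
    [0,-0.001,0.144,0,0.085],
    [0,-0.001,0.144,0,0.075],
    [0,-0.001,0.144,0,0.07],
  ],
)

```text
clock: 19.05
tcp_pos: [0.5411, 0.1464, 0.2337]
orientation: [-3.141, -0.003, -0.002]
contact_force: [1.1, 0.3, 0.2]
grip_width: 0.0698
gripper_force: 0.3
```

Call:
carry_out(
  moves=[
    [0,0,0,0,0.066],
    [0,0,0,0,0.063],
    [0,0,0,0,0.06],
    [0,0,0,0,0.06],
    [0,0,0,0,0.06],
    [0,0,-0.01,0,0.06],
    [0,0,-0.02,0,0.06],
    [0,0,-0.04,0,0.06],
  ],
)

```text
clock: 19.85
tcp_pos: [0.5399, 0.1461, 0.2727]
orientation: [3.141, 0.003, -0.004]
contact_force: [0.1, 0.3, -3.5]
grip_width: 0.0663
gripper_force: 46.1
```

Call:
carry_out(
  moves=[
    [0,0,-0.04,0,0.06],
    [0,0,-0.08,0,0.06],
    [0,0.02,-0.12,0,0.06],
    [0,0.05,-0.14,0,0.06],
    [0,0.09,-0.14,0,0.06],
    [0,0.13,-0.14,0,0.06],
    [0,0.165,-0.14,0,0.06],
    [0,0.18,-0.14,0,0.06],
  ],
)

```text
clock: 20.65
tcp_pos: [0.5402, -0.0379, 0.4133]
orientation: [3.14, -0.005, -0.0]
contact_force: [0.0, -1.0, -2.5]
grip_width: 0.0661
gripper_force: 46.5
```

Call:
carry_out(
  moves=[
    [-0.02,0.01,-0.01,0,0.06],
    [-0.02,0.01,-0.02,0,0.06],
    [-0.02,0.01,-0.02,0,0.06],
    [-0.02,0.01,-0.02,0,0.06],
    [-0.02,0.01,-0.02,0,0.06],
    [-0.02,0.01,-0.02,0,0.06],
    [-0.02,0.01,-0.02,0,0.06],
    [-0.02,0.01,-0.02,0,0.06],
  ],
)

```text
clock: 21.45
tcp_pos: [0.521, -0.0436, 0.4324]
orientation: [-3.141, -0.003, 0.001]
contact_force: [0.6, 0.0, -2.9]
grip_width: 0.0664
gripper_force: 46.4
```

```bash
python3 - <<'E'
from h import *
to()
c,im=snap('wrist','w8.png'); np.save('w8.npy',c)
for T in(115,119,123): holes(c,im,T)
ring('w8',(255,215,380,335),r.get_obs()['tcp_pos'][2]-.154)
E
```

```text
tcp [ 0.521  -0.0436  0.4324] yaw of tool y -89.87842151371953 x [ 1.      0.0021 -0.0005] t 21.45
115 488.1 128.1 64.2 76.6 [ 0.5789 -0.2015] diam 0.06546676724700452
119 488.1 128.0 64.3 76.8 [ 0.579  -0.2015] diam 0.0655931936467872
123 488.0 128.0 64.6 77.1 [ 0.579  -0.2014] diam 0.0658574380623907
50 315.9096374511719 303.54156494140625 61.34795379638672 130.81768798828125 [ 0.5001 -0.0421  0.2785]
50 317.0553894042969 268.7395324707031 61.00152587890625 69.41456604003906 [ 0.5204 -0.0426  0.2785]
50 317.062255859375 268.32452392578125 72.29352569580078 82.15907287597656 [ 0.5206 -0.0426  0.2785]
50 374.6302795410156 221.84320068359375 10.639412879943848 24.971391677856445 [ 0.5453 -0.0694  0.2785]
50 259.7749328613281 222.89938354492188 12.456351280212402 26.515016555786133 [ 0.5446 -0.0158  0.2785]
```

Call:
carry_out(
  moves=[
    [0.025,0.025,0,0,0.06],
    [0.055,0.055,0.005,0,0.06],
    [0.055,0.055,0.025,0,0.06],
    [0.055,0.055,0.045,0,0.06],
    [0.055,0.055,0.065,0,0.06],
    [0.055,0.055,0.08,0,0.06],
    [0.055,0.055,0.09,0,0.06],
    [0.055,0.055,0.1,0,0.06],
  ],
)

```text
clock: 22.3
tcp_pos: [0.5762, -0.0986, 0.3323]
orientation: [3.142, 0.003, 0.001]
contact_force: [0.6, 0.2, -3.3]
grip_width: 0.0663
gripper_force: 46.5
```

Call:
carry_out(
  moves=[
    [0,0,0.004,0,0.06],
    [0,0,0.008,0,0.06],
    [0,0,0.012,0,0.06],
    [0,0,0.016,0,0.06],
    [0,0,0.02,0,0.06],
    [0,0,0.023,0,0.06],
    [0,0,0.025,0,0.06],
    [0,0,0.025,0,0.06],
  ],
)

```text
clock: 23.1
tcp_pos: [0.5759, -0.0986, 0.3074]
orientation: [-3.142, -0.003, 0.001]
contact_force: [0.3, -0.3, -2.7]
grip_width: 0.0661
gripper_force: 46.5
```

Release, then go above and in front to look over the lids and the pad.

Call:
carry_out(
  moves=[
    [0,0,0.001,0,0.06],
    [0,0,0.001,0,0.06],
    [0,0,0.001,0,0.07],
    [0,0,0.001,0,0.08],
    [0,0,0.001,0,0.085],
    [0,0,-0.01,0,0.085],
    [0,0,-0.03,0,0.085],
    [0,0,-0.07,0,0.085],
  ],
)

```text
clock: 23.9
tcp_pos: [0.5751, -0.0986, 0.3768]
orientation: [-3.141, -0.003, 0.008]
contact_force: [0.8, -0.1, 0.3]
grip_width: 0.0849
gripper_force: 0.0
```

Call:
carry_out(
  moves=[
    [0,0.02,-0.03,0,0.05],
    [-0.03,0.05,-0.05,0,0],
    [-0.06,0.08,-0.05,0,0],
    [-0.08,0.1,-0.05,0,0],
    [-0.09,0.1,-0.05,0,0],
    [-0.09,0.1,-0.05,0,0],
    [-0.09,0.1,-0.05,0,0],
    [-0.09,0.1,-0.05,0,0],
  ],
)

```text
clock: 24.7
tcp_pos: [0.4873, -0.1975, 0.4279]
orientation: [-3.141, -0.007, -0.001]
contact_force: [1.2, 0.3, 0.1]
grip_width: 0.0
gripper_force: 0.0
```

```bash
python3 - <<'E'
from h import *
to()
c,im=snap('wrist','w9.png'); np.save('w9.npy',c)
_,s=snap('scene','s9.png')
a=cv2.resize(s[130:280,220:420],(400,300),interpolation=cv2.INTER_CUBIC)
cv2.imwrite('pics/z9.png',np.hstack([a,im[0:300,120:520]])[:,:,::-1])
print(proj(c,(.4825,-.1987,.112)))
E
```

```text
tcp [ 0.4873 -0.1975  0.4279] yaw of tool y -89.75321077591342 x [1.     0.0043 0.0008] t 24.7
[319.3003 189.1907]
```

View pics/z9.png

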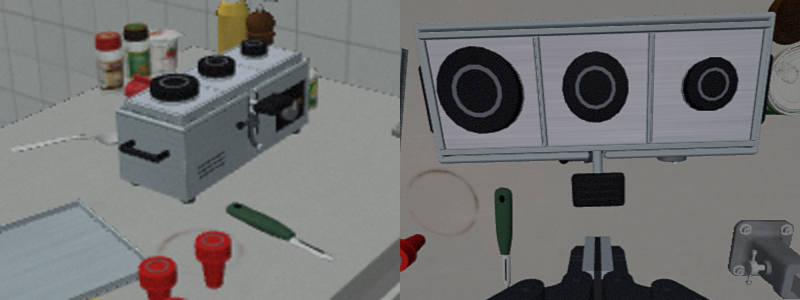

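Call:
carry_out(
  moves=[
    [-0.006,0.001,0.02,0,0],
    [-0.006,0.001,0.06,0,0],
    [-0.006,0.001,0.09,0,0],
    [-0.006,0.001,0.11,0,0],
    [-0.006,0.001,0.12,0,0],
    [-0.006,0.001,0.125,0,0],
    [-0.006,0.001,0.128,0,0],
    [-0.006,0.001,0.128,0,0],
  ],
)

```text
clock: 25.6
tcp_pos: [0.4806, -0.1998, 0.3002]
orientation: [3.141, 0.003, 0.002]
contact_force: [1.1, -0.2, -0.3]
grip_width: 0.0
gripper_force: 0.0
```

Call:
carry_out(
  moves=[
    [0,0,0.004,0,0],
    [0,0,0.008,0,0],
    [0,0,0.012,0,0],
    [0,0,0.016,0,0],
    [0,0,0.02,0,0],
    [0,0,0.024,0,0],
    [0,0,0.028,0,0],
    [0,0,0.03,0,0],
  ],
)

```text
clock: 26.4
tcp_pos: [0.4803, -0.1998, 0.2701]
orientation: [3.141, 0.003, 0.0]
contact_force: [-2.9, 1.3, 10.7]
grip_width: 0.0002
gripper_force: 4.8
```

Call:
carry_out(
  moves=[
    [0,0,0.004,0,0],
    [0,0,0.008,0,0],
    [0,0,0.012,0,0],
    [0,0,0.016,0,0],
    [0,0,0.02,0,0],
    [0,0,0.022,0,0],
    [0,0,0.024,0,0],
    [0,0,0.025,0,0],
  ],
)

```text
clock: 27.2
tcp_pos: [0.4803, -0.1999, 0.2454]
orientation: [3.141, 0.003, 0.0]
contact_force: [-3.2, 1.4, 11.9]
grip_width: -0.0001
gripper_force: 6.0
```

Call:
carry_out(
  moves=[
    [0,0,0.001,0,0],
    [0,0,0.002,0,0],
    [0,0,0.003,0,0],
    [0,0,0.0035,0,0],
    [0,0,0.004,0,0],
    [0,0,0.004,0,0],
    [0,0,0.004,0,0],
    [0,0,0.004,0,0],
  ],
)

```text
clock: 28.0
tcp_pos: [0.4803, -0.1998, 0.2424]
orientation: [3.141, 0.002, 0.0]
contact_force: [-6.5, 1.8, 22.0]
grip_width: 0.0
gripper_force: 10.8
```

Force rose: near the lower stop. Let go slowly.

Call:
carry_out(
  moves=[
    [0,0,0,0,0],
    [0,0,-0.003,0,0],
    [0,0,-0.006,0,0],
    [0,0,-0.01,0,0],
    [0,0,-0.014,0,0],
    [0,0,-0.018,0,0],
    [0,0,-0.022,0,0],
    [0,0,-0.026,0,0],
  ],
)

```text
clock: 28.8
tcp_pos: [0.4802, -0.1998, 0.2669]
orientation: [-3.141, -0.003, 0.0]
contact_force: [0.3, -0.9, 0.3]
grip_width: 0.0
gripper_force: 0.0
```

Force is zero: the catch holds. Back off and look.

Call:
carry_out(
  moves=[
    [0,0,-0.03,0,0],
    [0,0,-0.07,0,0],
    [0,0,-0.11,0,0],
    [0,0,-0.15,0,0],
    [0,0,-0.17,0,0],
    [0,0,-0.17,0,0],
    [0,0,-0.17,0,0],
    [0,0,-0.17,0,0],
  ],
)

```text
clock: 29.6
tcp_pos: [0.4797, -0.1997, 0.4354]
orientation: [-3.141, -0.003, 0.004]
contact_force: [-0.3, -0.1, 0.4]
grip_width: 0.0001
gripper_force: 0.0
```

```bash
python3 - <<'E'
from h import *
to()
c,im=snap('wrist','w10.png')
_,s=snap('scene','s10.png')
a=cv2.resize(s[130:280,220:420],(400,300),interpolation=cv2.INTER_CUBIC)
cv2.imwrite('pics/z10.png',np.hstack([a,im[0:300,120:520]])[:,:,::-1])
E
```

```text
tcp [ 0.4797 -0.1997  0.4354] yaw of tool y -89.89331107334755 x [ 1.      0.0019 -0.0023] t 29.6
```

View pics/z10.png

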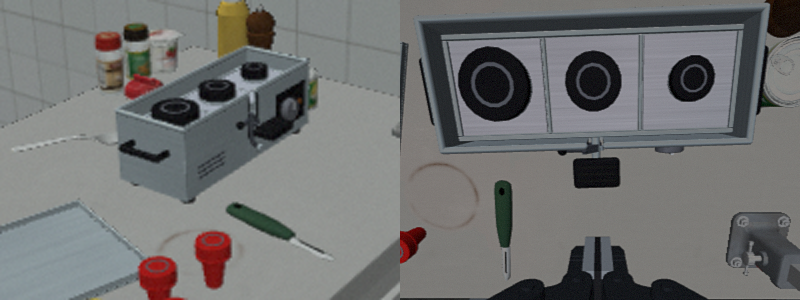

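The lift is held down inside the box, with all three pots hanging flat.

```bash
python3 -c "
from bench import r
print(r.hand_in())"
```

```text
the job is handed in; nothing more can be done
None
```

The job is done and handed in: all three pots hang upright in the holes of their size, the catch holds the lift down, and the arm is clear, at about 30 s on the robot's clock.

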